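Wedge the rocking chopping board

ROBOT

A 7-joint arm with a two-finger parallel gripper is mounted at the origin on a cart in front of the work surface, level with it; the furniture and walls round the work are solid. World frame = base frame: x ahead of the robot, y to its left, z up, the work surface at z = 0. Lengths are in mm, angles in rad, forces in N, time in s.
With the tool pointing down it reaches from about 400 to 900 mm from the base axis. Payload 5.5 kg.
Tool frame: the origin (TCP) lies midway between the tips of the shut fingers; the grasp point (between the pads) lies 19 mm behind it; x points along the fingers, y is the direction in which the jaws open and shut, and the axes are right-handed (so a half turn about x gives the same grasp; the last joint's range is limited). The gripper opens to 85 mm and grips with 20 to 120 N. Pads are 22 mm wide; open, the fingers measure 114 mm over their backs; the gripper's body (76 mm by 85 mm) begins 54 mm behind the grasp point. The pads swing forward as they close: fully open they stand 13 mm farther back than shut.
Start: joints at [1.514, 0.501, -0.427, 1.55, 0.221, 1.138, -0.21], TCP at [204.378, -617.033, 231.31] pointing down, gripper open.
Joint ranges: [-2.88, 2.88], [-0.31, 2.03], [-1.54, 1.56], [0.2, 2.42], [-1.41, 4.55], [0.19, 2.02], [-2.57, 2.57]. Speed limits (rad/s): [2.57, 2.57, 3.14, 3.14, 3.14, 3.14, 3.14].

INTERFACE

Orientations are given as a rotation vector (axis times angle).
In Python, from cell import env, viewer, order, models gives the robot as it stands. The module is installed in compiled form; this text tells all that it offers.
- The arm moves only by the tool play_rows, never from a script. Its argument "motion" is a list that holds one entry, the list of rows, each a list of 7 numbers: the shift along the tool's x, y, z in m, then the turn, a rotation vector about the tool's x, y, z in degrees, then the opening, from -1 (shut) to 1 (fully open). In form: [[[dx, dy, dz, rx, ry, rz, hand], ...]]. A call has 1 to 20 rows; each row shifts and turns the commanded pose from where the row before left it, along the tool's axes as they then stand; what a row does not reach is not made up. A row lasts 1/10 s, in which the tool goes at most 50 mm and 8.59 degrees, less where a joint would pass 70% of its speed; a pose out of reach is approached as far as the arm can. A call with a gripper value outside its range is refused whole. The fingers move at their own pace and stop on an object; "force" is the grip in N (left out, the last holds). Time passes only in rows, so rows that do not move let the fingers close. It gives the time, the measured TCP pose, the force and the opening at its end, in the units of the state.
- env.read_state(): the state, without advancing time (a new reading comes with each control period).
- viewer.grab_frame(name): name is "side" or "top" or "wrist"; returns a dict with "frame" (400x640x3 uint8, red, green, blue), "fx", "fy", "cx", "cy" (pixels), "D" ([k1, k2, p1, p2, k3] as OpenCV has them; the pictures are not rectified), "extrinsics" (4x4, takes a point from world to camera coordinates). Camera axes: x right, y up, looking along -z (the intrinsics and any distortion apply to the point x, -y, -z); pixel columns grow to the right and rows downward; lengths in mm; the calibration is good to about 2 mm. A picture is of the moment at which its call begins. There is no depth.
- order.close_job(): hands the job in, once; it reports no verdict.
Trained networks look in a picture, given as the dict that the camera call returned (one of the last four; its "shot" number tells which), for a name from the list of things; names that differ only in an ending like _2 or _b are one class to them, and where a whole thing is asked for, a point or a joint stands for the part that bears it (a point fixed in the world has none). Each returns a list of dicts, best first, with "confidence" (0 to 1); they miss things now and then, are a little off and sometimes report something else, mostly with a low value. They report only what shows in the picture. A call takes as long as a camera call. They do not tell look-alikes from the thing itself.
- models.recognise(query, picture): "bbox" ([left, top, right, bottom] in pixels, round what is visible of it).
The state is a dict: "t": time; "qpos": joint angles; "qd": joint speeds; "tau": joint torques, N m; "eef_pos": TCP position; "ee_rot": TCP orientation; "wrist_force": force on the tool from outside, world axes, zero at the start; "wrist_torque": the same for the moment, N m; "opening": finger opening in mm.
Only numpy, scipy, OpenCV 4.12 (cv2) and the standard library are available. Lean on these libraries where they do the work, as an engineer would, in place of code of your own. Each camera call takes 0.05 s, during which the arm holds its last target. There are 200 camera calls.

TASK

The chopping board rocks because one of its four feet, the one at its front corner on the microwave's side, is only a bare metal stud that hangs clear of the worktop. Take the wooden wedge, lay it on the worktop and push it thin end first, straight in from the board's front edge, under that stud until it jams tight at a firm push of about 12 N, no harder. Stop there: do not lift the board off its other feet or shove it along, leave its load and the things around as they stand, and let go with the wedge still holding.

Things in the scene. Friction and masses are not known exactly. Their poses are not given: they have to be found in the camera images.
- wedge_heel (a point): Centre of the heel (block 26 long, 34 wide, 34 mm high: grip it across the width) of the loose light-wood wedge, 60 g, 17 mm above its underside. x points to the thin tip, z up; it balances 12 mm ahead of this point. From 12 to 108 mm ahead of it runs the taper, 34 mm wide, 19 mm thick at the heel, 3 mm at the tip (1 in 6).
- wedge_tip (a point): Middle of the wedge's thin tip edge, 108 mm ahead of the heel's centre, 1.5 mm above the underside. Same axes as the heel.
- stud_axis (a point): On the stud foot's vertical axis, at worktop level. x: from the board's front long edge to its back (push the wedge along +x), y: along the board to the stud's end, z up. The stud is a steel disc 22 mm across, hanging 6 to 15 mm above the worktop; how much no reading tells. Its axis is 25 mm behind the front edge, 28 mm from the end edge.
- board: Loose wooden board 265 (x) by 400 (y) by 20 mm on a steel underframe and three rubber feet 34 mm across, 26 mm high. Origin: its centre, on the worktop; axes as the stud's. Underside 32 mm, frame 26 mm, top 52 mm above the worktop. It stands level on the three feet, about 4.5 kg with its load; pushing much harder than 15 N strains the stud (over 12 N on it), lifts or shoves the board.
- jar: Clip-top glass jar, 98 mm across, 193 mm high, standing on the board's back part, at the end away from the stud; origin under its centre, z up. Stays where it is.
- tin: Tin 75 mm across and 58 mm high, on the board's back part near the middle; origin under its centre. Stays where it is.
- mug: Mug 100 mm high on the worktop left of the microwave front; origin under its centre. Bystander.
- spice: Spice jar 41 mm across and 105 mm high on the worktop between the microwave and the board; origin under its centre. Bystander.
- tape_roll: Roll of tape lying flat, 96 mm across, 25 mm high, near the wedge's starting place; origin under its centre. Bystander.
Not all that is in view belongs to the job. What is shaped like the part that bears wedge_heel but orange is not meant.

How it is judged:
By the outcome, as a careful person would: the job done as asked, in the order asked, and still so for the second after the job is handed in, with the robot touching nothing.
It also fails if it takes over 58 s, if anything falls off the work surface, if the arm or the gripper's body presses on something with over 40 N, if the wrist force passes 120 N, or if a joint passes its speed limit or range.

## Working session

There is one attempt and no reset: what is moved stays moved. The work goes in short steps, Python scripts to look and compute and a tool call to move; the robot and the scene stay as the last step left them, time stands still between calls to the robot, and variables do not carry over. Pictures are saved under pics/ and viewed, about 8 in all and at most 12, crops included, and the job is handed in when it is done.

Besides the shell and the picture viewer there is one more tool, called after "Emit:" as name([rows], argument=value, ...), one row to a line, values as JSON. play_rows: Moves the arm, as the interface text tells. Its arguments: {"type":"object","properties":{"motion":{"type":"array"},"force":{"type":"number"}},"required":["motion"]}

```bash
mkdir -p pics; cat > h.py <<'E'
import numpy as np, cv2
from scipy.spatial.transform import Rotation as R
from cell import env, viewer, order, models
def cam(p): return np.array([[p["fx"],0,p["cx"]],[0,p["fy"],p["cy"]],[0,0,1.]]),np.array(p["D"],float)
def proj(p,X):
    K,D=cam(p);E=np.array(p["extrinsics"]);X=np.atleast_2d(X).astype(float)
    c=X@E[:3,:3].T+E[:3,3];c=c*[1,-1,-1]
    return cv2.projectPoints(c,np.zeros(3),np.zeros(3),K,D)[0].reshape(-1,2)
def plane(p,uv,z=0):
    K,D=cam(p);E=np.array(p["extrinsics"]);uv=np.atleast_2d(uv).astype(float)
    n=cv2.undistortPoints(uv.reshape(-1,1,2),K,D).reshape(-1,2)
    d=np.c_[n[:,0],-n[:,1],-np.ones(len(n))]@E[:3,:3];o=-E[:3,:3].T@E[:3,3]
    return o+d*((z-o[2])/d[:,2])[:,None]
def save(p,n,crop=None,s=1):
    f=p["frame"]
    if crop: f=f[crop[1]:crop[3],crop[0]:crop[2]]
    cv2.imwrite("pics/"+n,cv2.cvtColor(cv2.resize(f,None,fx=s,fy=s,interpolation=cv2.INTER_CUBIC),cv2.COLOR_RGB2BGR))
E
python3 - <<'E'
from h import *
s=env.read_state();print(s)
for n in ["top","side"]:
    p=viewer.grab_frame(n);save(p,n+"0.png");print(n,p["fx"],np.round(p["extrinsics"],3).tolist())
    for q in ["wedge_heel","wedge_tip","board","jar","tin","mug","spice","tape_roll"]:
        for r in models.recognise(q,p)[:3]:
            b=r["bbox"];print(q,np.round(b),round(r["confidence"],2),np.round(plane(p,[[(b[0]+b[2])/2,(b[1]+b[3])/2]])[0]))
p=viewer.grab_frame("wrist");save(p,"wrist0.png")
E
```

```text
{'t': 0.0, 'qpos': array([ 1.51424118,  0.50185354, -0.42677666,  1.55145925,  0.22078367,
        1.13831319, -0.21032344]), 'qd': array([ 1.42198169e-04,  1.54007082e-03,  1.99244003e-03, -1.72329464e-03,
        2.04354357e-03,  4.88399865e-04,  4.78605150e-05]), 'tau': array([ 1.89991374e-04, -5.69514048e+01, -5.81570283e+00, -2.80936378e+01,
        1.06854143e-02,  1.20132082e-02,  2.26020035e-05]), 'eef_pos': array([ 204.04899631, -616.39854014,  230.25065299]), 'ee_rot': array([ 2.04918956,  0.33253521, -2.04969727]), 'wrist_force': array([ 0.57091617,  0.11878464, -0.44363854]), 'wrist_torque': array([-0.00415331, -0.00674653, -0.04000955]), 'opening': 85.49831690595155}
top 433.38389871764394 [[0.091, -0.996, 0.005, 53.614], [0.913, 0.086, 0.399, -444.636], [-0.398, -0.032, 0.917, -1404.625], [0.0, 0.0, 0.0, 1.0]]
wedge_heel [199. 248. 238. 265.] 0.87 [228. 440.   0.]
wedge_heel [249. 178. 271. 202.] 0.57 [495. 334.   0.]
wedge_tip [253. 174. 271. 203.] 0.88 [502. 328.   0.]
wedge_tip [201. 244. 237. 261.] 0.86 [243. 443.   0.]
wedge_tip [413. 141. 448. 187.] 0.53 [ 664. -2
[... 541 characters left out ...]
.655], [0.0, 0.0, 0.0, 1.0]]
wedge_heel [227. 264. 266. 288.] 0.95 [242. 435.  -0.]
wedge_heel [239. 210. 251. 232.] 0.76 [491. 333.   0.]
wedge_tip [228. 266. 269. 292.] 0.82 [228. 436.   0.]
wedge_tip [237. 210. 251. 228.] 0.69 [505. 331.   0.]
board [295. 141. 401. 185.] 0.64 [ 642. -175.    0.]
jar [366. 103. 393. 158.] 0.71 [ 819. -467.    0.]
jar [254. 164. 271. 192.] 0.16 [716. 165.   0.]
tin [331. 131. 351. 153.] 0.91 [ 816. -256.    0.]
tin [364. 107. 394. 160.] 0.72 [ 799. -448.    0.]
mug [165. 201. 198. 244.] 0.75 [593. 519.   0.]
mug [238. 211. 252. 230.] 0.33 [493. 332.   0.]
spice [253. 163. 268. 191.] 0.71 [728. 169.   0.]
tape_roll [260. 228. 298. 250.] 0.78 [347. 279.   0.]
```

```bash
python3 -c "
import cv2,numpy as np
a=[cv2.imread('pics/%s0.png'%n) for n in('top','side','wrist')]
print(a[0].shape)"
```

```text
(400, 640, 3)
```

View pics/top0.png

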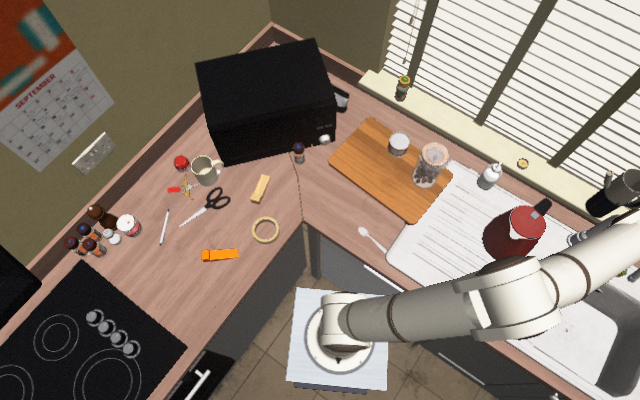

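View pics/side0.png

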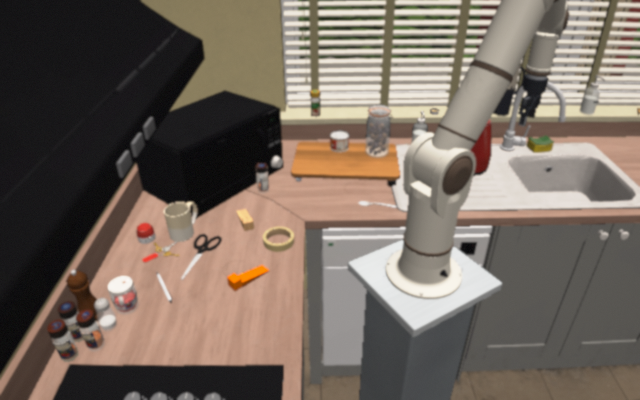

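The top view shows the wooden wedge at about (260,188), the orange decoy at (220,255), and the board between (329,162), (371,119), (452,177) and (410,219). I'll zoom in on these.

```bash
python3 - <<'E'
import cv2,numpy as np
t=cv2.imread('pics/top0.png');s=cv2.imread('pics/side0.png')
a=cv2.resize(t[105:235,310:460],None,fx=4,fy=4,interpolation=cv2.INTER_CUBIC) #600x520
b=cv2.resize(t[165:215,240:290],None,fx=4,fy=4,interpolation=cv2.INTER_CUBIC)
c=cv2.resize(s[200:240,225:275],None,fx=4,fy=4,interpolation=cv2.INTER_CUBIC)
o=np.zeros((520,800,3),np.uint8);o[:,:600]=a;o[:200,600:]=b;o[200:360,600:]=c
cv2.imwrite('pics/c1.png',o)
E
```

```text
(no output)
```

View pics/c1.png

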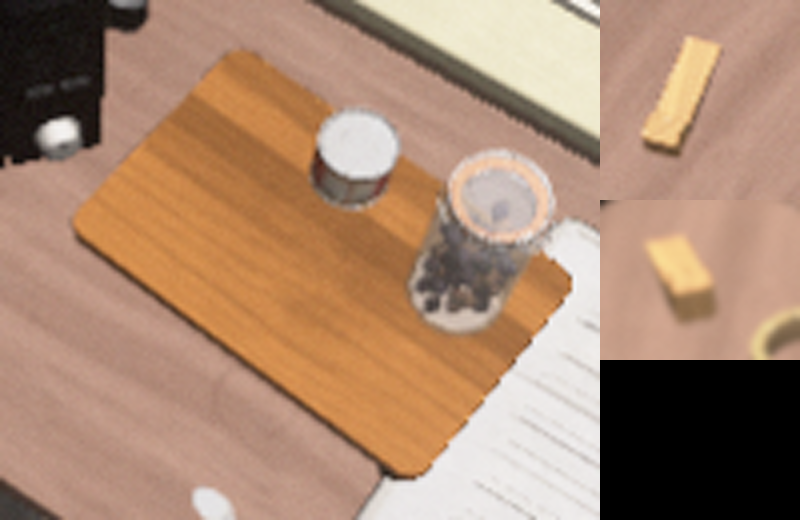

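The crop shows the heel end of the wedge at top-camera (256,199) and the tip at (266,175). The board's outline is clear apart from the jar and tin. I'll segment both and fit them.

```bash
cat > fit.py <<'E'
from h import *
from scipy.optimize import least_squares
def mask(p,lo,hi,box):
    m=cv2.inRange(cv2.cvtColor(p["frame"],cv2.COLOR_RGB2HSV),np.array(lo),np.array(hi))
    k=np.zeros_like(m);k[box[1]:box[3],box[0]:box[2]]=255;return m&k
def board(p,box=(315,110,460,230)):
    m=mask(p,(8,120,90),(22,255,255),box)
    m=cv2.morphologyEx(m,cv2.MORPH_OPEN,np.ones((3,3)))
    c=max(cv2.findContours(m,cv2.RETR_EXTERNAL,cv2.CHAIN_APPROX_NONE)[0],key=cv2.contourArea).reshape(-1,2)
    P=plane(p,c,52)[:,:2]
    return m,P
E
python3 - <<'E'
from fit import *
p=viewer.grab_frame("top")
m,P=board(p)
(c,sz,a)=cv2.minAreaRect(P.astype(np.float32));print(c,sz,a)
# fit known-size rectangle, robust (jar/tin excluded by soft loss), 
def res(v):
    q=(P-v[:2])@np.array([[np.cos(v[2]),-np.sin(v[2])],[np.sin(v[2]),np.cos(v[2])]])
    d=np.abs(q)-[132.5,200]
    return np.where((d<0).all(1),d.max(1),np.hypot(*np.maximum(d,0).T))
best=min((least_squares(res,[*c,t],loss="soft_l1",f_scale=2) for t in np.radians([a,a-90,a+90])),key=lambda r:r.cost)
print(best.x,np.degrees(best.x[2]),best.cost,np.median(abs(best.fun)))
# wedge
w=mask(p,(10,50,120),(32,255,255),(248,170,275,208))
n,l,st,ce=cv2.connectedComponentsWithStats(w);i=1+st[1:,4].argmax();print(st[i],ce[i])
ys,xs=np.where(l==i);r=cv2.minAreaRect(plane(p,np.c_[xs,ys],10)[:,:2].astype(np.float32));print(r,cv2.boxPoints(r).round())
print(plane(p,[[266.2,175.5]],3),plane(p,[[256.8,199]],34), plane(p,[[256,202]],0))
E
```

```text
(606.8158569335938, -136.1840362548828) (399.04150390625, 267.41302490234375) 54.8915901184082
[ 606.38242184 -133.62212882   -0.61388723] -35.17314761038073 12963.110683073375 4.336590885295564
[248 170  27  38 435] [260.28735632 188.0137931 ]
((499.515869140625, 333.8735656738281), (76.77268981933594, 147.71006774902344), 78.55609130859375) [[420. 311.]
 [564. 282.]
 [580. 357.]
 [435. 386.]]
[[556.40288106 319.79577233   3.        ]] [[444.2840719  334.19836017  34.        ]] [[446.37375099 342.12590706   0.        ]]
```

```bash
cat >> h.py <<'E'
def downR(yaw):  # tool x down, tool y at angle yaw (deg) in world xy
    a=np.radians(yaw);x=np.array([0,0,-1.]);y=np.array([np.cos(a),np.sin(a),0]);return np.c_[x,y,np.cross(x,y)]
def tool():
    s=env.read_state();return s,np.array(s["eef_pos"]),R.from_rotvec(s["ee_rot"]).as_matrix()
def yawof(M): return np.degrees(np.arctan2(M[1,1],M[0,1]))
def rows(pos,M,wps,step=45,rstep=7):
    """wps: (target xyz mm, yaw of tool y). prints rows in tool axes"""
    out=[];pos=np.array(pos,float)
    for tp,yw in wps:
        T=downR(yw);rv=R.from_matrix(M.T@T).as_rotvec(degrees=True)
        n=int(np.ceil(max(np.linalg.norm(tp-pos)/step,np.linalg.norm(rv)/rstep,1)))
        d=(np.array(tp)-pos)/n;dr=R.from_rotvec(rv/n,degrees=True).as_matrix()
        for _ in range(n):
            out.append(np.r_[M.T@d/1000,rv/n]);M=M@dr
        pos=np.array(tp,float);M=T
    for r in out: print([float(round(v,4)) for v in r[:3]]+[float(round(v,2)) for v in r[3:]])
E
python3 - <<'E'
from h import *
s,p,M=tool();print(M.round(3),yawof(M))
pw=viewer.grab_frame("wrist");E=np.array(pw["extrinsics"]);c=-E[:3,:3].T@E[:3,3]
print("cam in tool",M.T@(c-p),"axes",(M.T@E[:3,:3].T).round(2).tolist(),pw["fx"])
t=viewer.grab_frame("top");print(plane(t,[[300,161],[205,182]]))
def arc(r,a,z):return np.array([r*np.cos(np.radians(a)),r*np.sin(np.radians(a)),z])
rows(p,M,[(arc(600,-60,310),yawof(M)+8)]+[(arc(590,a,310),yawof(M)+8+(a+60)) for a in (-40,-20,0,20,35)])
print(arc(590,35,310))
E
```

```text
[[ 0.     0.314 -0.949]
 [ 0.    -0.949 -0.314]
 [-1.     0.    -0.   ]] -71.67602913207753
cam in tool [-143.19487734   -0.49291179  -73.20488593] axes [[0.0, 0.29, -0.96], [1.0, 0.0, 0.0], [0.0, -0.96, -0.29]] 297.8289351012766
[[631.59664143 200.15201064   0.        ]
 [509.44414446 545.86391668   0.        ]]
[-0.0197, -0.0156, -0.0304, -2.0, -0.0, -0.0]
[-0.0197, -0.0145, -0.0309, -2.0, -0.0, -0.0]
[-0.0197, -0.0134, -0.0314, -2.0, -0.0, -0.0]
[-0.0197, -0.0123, -0.0318, -2.0, -0.0, -0.0]
[0.0, -0.0117, -0.0397, -4.0, 0.0, 0.0]
[0.0, -0.0089, -0.0404, -4.0, 0.0, 0.0]
[0.0, -0.006, -0.0409, -4.0, 0.0, 0.0]
[0.0, -0.0032, -0.0413, -4.0, 0.0, 0.0]
[0.0, -0.0003, -0.0414, -4.0, 0.0, 0.0]
[0.0, -0.0097, -0.0398, -4.0, 0.0, 0.0]
[0.0, -0.0069, -0.0404, -4.0, 0.0, 0.0]
[0.0, -0.0041, -0.0408, -4.0, 0.0, 0.0]
[0.0, -0.0012, -0.041, -4.0, 0.0, 0.0]
[0.0, 0.0017, -0.0409, -4.0, 0.0, 0.0]
[0.0, -0.0097, -0.0398, -4.0, 0.0, 0.0]
[0.0, -0.0069, -0.0404, -4.0, 0.0, 0.0]
[0.0, -0.0041, -0.0408, -4.0, 0.0, 0.0]
[0.0, -0.0012, -0.041, -4.0, 0.0, 0.0]
[0.0, 0.0017, -0.0409, -4.0, 0.0, 0.0]
[0.0, -0.0097, -0.0398, -4.0, 0.0, 0.0]
[0.0, -0.0069, -0.0404, -4.0, 0.0, 0.0]
[0.0, -0.0041, -0.0408, -4.0, 0.0, 0.0]
[0.0, -0.0012, -0.041, -4.0, 0.0, 0.0]
[0.0, 0.0017, -0.0409, -4.0, 0.0, 0.0]
[0.0, -0.0075, -0.0378, -3.75, 0.0, 0.0]
[0.0, -0.005, -0.0382, -3.75, 0.0, 0.0]
[0.0, -0.0025, -0.0384, -3.75, 0.0, 0.0]
[0.0, 0.0, -0.0385, -3.75, 0.0, 0.0]
[483.29970613 338.41009745 310.        ]
```

Emit:
play_rows([
  [[-0.02,-0.015,-0.031,-2,0,0,1],[-0.02,-0.014,-0.031,-2,0,0,1],[-0.02,-0.013,-0.031,-2,0,0,1],[-0.02,-0.012,-0.032,-2,0,0,1],[0,-0.003,-0.041,-4,0,0,1],[0,-0.003,-0.041,-4,0,0,1],[0,-0.003,-0.041,-4,0,0,1],[0,-0.003,-0.041,-4,0,0,1],[0,-0.003,-0.041,-4,0,0,1],[0,-0.003,-0.041,-4,0,0,1],[0,-0.003,-0.041,-4,0,0,1],[0,-0.003,-0.041,-4,0,0,1],[0,-0.003,-0.041,-4,0,0,1],[0,-0.003,-0.041,-4,0,0,1],[0,-0.003,-0.041,-4,0,0,1],[0,-0.003,-0.041,-4,0,0,1],[0,-0.003,-0.041,-4,0,0,1],[0,-0.003,-0.041,-4,0,0,1]],
])

```text
t: 2.9
eef_pos: [606.8, -58.6, 311.4]
ee_rot: [1.306, 1.144, -1.305]
wrist_force: [0.4, -0.5, 0.4]
opening: 85.5
```

```bash
python3 - <<'E'
from h import *
s,p,M=tool();print(p,yawof(M),s["qpos"].round(2))
rows(p,M,[(np.array([430,300,230]),83)])
E
```

```text
[606.80957162 -58.55885529 311.39445384] -7.5311610159329145 [ 0.68  0.46 -0.87  1.55  0.36  1.3  -0.36]
[0.0063, -0.0171, -0.0256, -6.96, 0.0, -0.0]
[0.0063, -0.0139, -0.0274, -6.96, 0.0, -0.0]
[0.0063, -0.0104, -0.0289, -6.96, 0.0, -0.0]
[0.0063, -0.0069, -0.03, -6.96, 0.0, -0.0]
[0.0063, -0.0032, -0.0306, -6.96, 0.0, -0.0]
[0.0063, 0.0006, -0.0307, -6.96, 0.0, -0.0]
[0.0063, 0.0043, -0.0305, -6.96, 0.0, -0.0]
[0.0063, 0.0079, -0.0297, -6.96, 0.0, -0.0]
[0.0063, 0.0115, -0.0285, -6.96, 0.0, -0.0]
[0.0063, 0.0149, -0.0269, -6.96, 0.0, -0.0]
[0.0063, 0.018, -0.0249, -6.96, 0.0, -0.0]
[0.0063, 0.0209, -0.0226, -6.96, 0.0, -0.0]
[0.0063, 0.0235, -0.0199, -6.96, 0.0, -0.0]
```

Emit:
play_rows([
  [[0.006,-0.017,-0.026,-7,0,0,1],[0.006,-0.014,-0.027,-7,0,0,1],[0.006,-0.01,-0.029,-7,0,0,1],[0.006,-0.007,-0.03,-7,0,0,1],[0.006,-0.003,-0.031,-7,0,0,1],[0.006,0.001,-0.031,-7,0,0,1],[0.006,0.004,-0.03,-7,0,0,1],[0.006,0.008,-0.03,-7,0,0,1],[0.006,0.012,-0.028,-7,0,0,1],[0.006,0.015,-0.027,-7,0,0,1],[0.006,0.018,-0.025,-7,0,0,1],[0.006,0.021,-0.023,-7,0,0,1],[0.006,0.023,-0.02,-7,0,0,1],[0,0,0,0,0,0,1]],
])

```text
t: 4.3
eef_pos: [426.4, 302.9, 233.3]
ee_rot: [0.086, 1.571, -0.082]
wrist_force: [-0.3, 0.3, 0.1]
opening: 85.4
```

```bash
python3 - <<'E'
from h import *
s,p,M=tool();print(p,yawof(M),s["qpos"].round(2),s["wrist_force"])
w=viewer.grab_frame("wrist");save(w,"w1.png")
for q in ["wedge_heel","wedge_tip"]: print(q,[(np.round(r["bbox"]),round(r["confidence"],2)) for r in models.recognise(q,w)[:2]])
np.save("w1.npy",w,allow_pickle=True)
E
```

```text
[426.41305508 302.88761311 233.257967  ] 83.88607551891441 [ 0.29  0.54 -1.26  1.85  0.56  1.17  0.31] [-0.2937635   0.28131527  0.05999806]
wedge_heel [(array([366.,   2., 419.,  21.]), 0.75), (array([331., 173., 363., 256.]), 0.61)]
wedge_tip [(array([365.,   0., 418.,  17.]), 0.88), (array([327., 170., 370., 256.]), 0.64)]
```

View pics/w1.png

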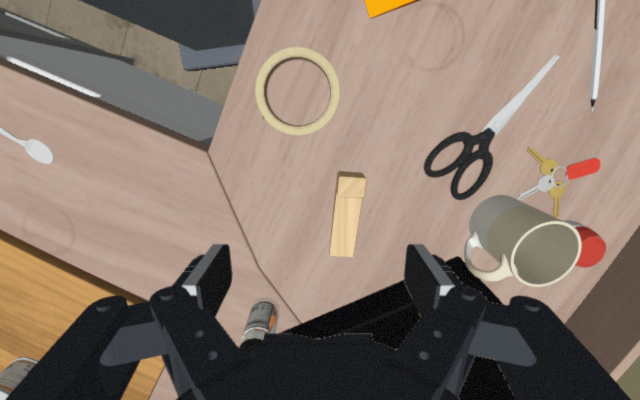

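The wrist view shows the wedge clearly. Its heel top spans (338,173)–(365,174)–(364,198)–(337,196), its tip edge runs from (331,255) to (353,257), and the tape is clear of it.

```bash
python3 - <<'E'
from h import *
w=np.load("w1.npy",allow_pickle=True).item()
h=plane(w,[(338,177),(365,178),(364,198),(337,196)],34);t=plane(w,[(331,256),(353,257)],3)
print(h.round(1),t.round(1),np.hypot(*(h[0]-h[1])[:2]))
# colour-based refine of contour
m=cv2.inRange(cv2.cvtColor(w["frame"],cv2.COLOR_RGB2HSV),np.array((12,70,110)),np.array((32,255,255)));m[:160]=0;m[265:]=0;m[:,:320]=0;m[:,375:]=0
c=max(cv2.findContours(m,0,1)[0],key=cv2.contourArea)[:,0];print([(y,c[c[:,1]==y][:,0].min(),c[c[:,1]==y][:,0].max()) for y in range(c[:,1].min(),c[:,1].max()+1,6) if (c[:,1]==y).any()],c[:,1].max())
from scipy.optimize import least_squares
def P(v):
    a=np.radians(v[2]);X=np.array([[13,17,17],[13,-17,17],[-13,-17,17],[-13,17,17],[108,17,-14],[108,-17,-14]],float)
    Y=X.copy();Y[:,0]=v[0]+X[:,0]*np.cos(a)-X[:,1]*np.sin(a);Y[:,1]=v[1]+X[:,0]*np.sin(a)+X[:,1]*np.cos(a);Y[:,2]+=17
    return proj(w,Y)
obs=np.array([(364,198),(337,196),(338,178),(365,179),(353,257),(331,256)],float)
hull=c
r0=least_squares(lambda v:(P(v)-obs).ravel(),[450,330,-7]);print(r0.x,P(r0.x).round(1).tolist())
E
```

```text
[[437.4 327.1  34. ]
 [442.1 358.8  34. ]
 [466.7 356.1  34. ]
 [460.7 323.9  34. ]] [[556.9 309.    3. ]
 [561.9 339.5   3. ]] 32.045900954613714
[(171, np.int32(339), np.int32(346)), (177, np.int32(337), np.int32(365)), (183, np.int32(336), np.int32(366)), (189, np.int32(335), np.int32(365)), (195, np.int32(335), np.int32(364)), (201, np.int32(334), np.int32(361)), (207, np.int32(334), np.int32(360)), (213, np.int32(333), np.int32(359)), (219, np.int32(333), np.int32(358)), (225, np.int32(332), np.int32(357)), (231, np.int32(331), np.int32(357)), (237, np.int32(331), np.int32(356)), (243, np.int32(330), np.int32(355)), (249, np.int32(330), np.int32(354)), (255, np.int32(330), np.int32(353))] 256
[452.49749557 341.38336958  -9.08020863] [[364.1, 199.0], [336.1, 197.7], [337.6, 176.7], [366.2, 178.1], [354.2, 256.8], [330.0, 255.8]]
```

```bash
python3 - <<'E'
from h import *
s,p,M=tool()
rows(p,M,[(np.array([452.5,341.4,60]),80.9),(np.array([452.5,341.4,3]),80.9)],step=30)
E
```

```text
[0.0289, 0.0075, 0.0029, 0.39, 0.0, 0.01]
[0.0289, 0.0076, 0.0028, 0.39, 0.0, 0.01]
[0.0289, 0.0076, 0.0028, 0.39, 0.0, 0.01]
[0.0289, 0.0076, 0.0027, 0.39, 0.0, 0.01]
[0.0289, 0.0076, 0.0027, 0.39, 0.0, 0.01]
[0.0289, 0.0076, 0.0026, 0.39, 0.0, 0.01]
[0.0285, 0.0, 0.0, 0.0, 0.0, 0.0]
[0.0285, 0.0, 0.0, 0.0, 0.0, 0.0]
```

Emit:
play_rows([
  [[0.0289,0.0076,0.0028,0.4,0,0,1],[0.0289,0.0076,0.0028,0.4,0,0,1],[0.0289,0.0076,0.0028,0.4,0,0,1],[0.0289,0.0076,0.0028,0.4,0,0,1],[0.0289,0.0076,0.0027,0.4,0,0,1],[0.0289,0.0076,0.0026,0.4,0,0,1],[0,0,0,0,0,0,1],[0,0,0,0,0,0,1]],
])

```text
t: 5.25
eef_pos: [452.6, 341.1, 60.0]
ee_rot: [0.125, 1.568, -0.126]
wrist_force: [-0.5, 0.3, -0.2]
opening: 85.8
```

```bash
python3 - <<'E'
from h import *
s,p,M=tool();print(p,yawof(M),s["wrist_force"])
w=viewer.grab_frame("wrist");save(w,"w2.png")
rows(p,M,[(np.array([452.5,341.4,3]),80.9)],step=20)
E
```

```text
[452.62113791 341.07063087  60.0432083 ] 80.82191908916278 [-0.4721088   0.3331485  -0.19835754]
[0.019, 0.0001, -0.0, -0.03, -0.01, 0.02]
[0.019, 0.0001, -0.0001, -0.03, -0.01, 0.02]
[0.019, 0.0001, -0.0001, -0.03, -0.01, 0.02]
```

View pics/w2.png

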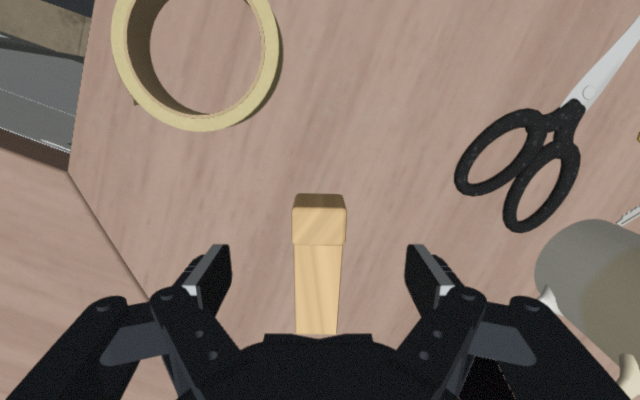

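The wedge is centred between the jaws (x≈320) and square to them, so I'll descend and grip.

Emit:
play_rows([
  [[0.019,0,0,0,0,0,1],[0.019,0,0,0,0,0,1],[0.019,0,0,0,0,0,1],[0,0,0,0,0,0,1],[0,0,0,0,0,0,-1],[0,0,0,0,0,0,-1],[0,0,0,0,0,0,-1],[0,0,0,0,0,0,-1],[0,0,0,0,0,0,-1],[0,0,0,0,0,0,-1],[0,0,0,0,0,0,-1],[0,0,0,0,0,0,-1]],
], force=40)

```text
t: 6.5
eef_pos: [452.6, 342.5, 3.8]
ee_rot: [0.125, 1.566, -0.124]
wrist_force: [-0.5, -0.3, 6.2]
opening: 33.8
```

```bash
python3 - <<'E'
from h import *
s,p,M=tool();print(p,yawof(M),s["wrist_force"],s["opening"])
E
```

```text
[452.59371484 342.54898212   3.76493897] 80.92873094745656 [-0.50783848 -0.29986713  6.17240698] 33.82549142799351
```

```bash
python3 - <<'E'
from h import *
s,p,M=tool()
rows(p,M,[(np.array([452.6,342.5,100]),81),(np.array([475,165,190]),54.9)],step=34,rstep=7)
E
```

```text
[-0.0321, 0.0, 0.0, -0.02, 0.02, -0.02]
[-0.0321, 0.0, 0.0, -0.02, 0.02, -0.02]
[-0.0321, -0.0, 0.0, -0.02, 0.02, -0.02]
[-0.015, -0.0286, 0.0083, 4.35, 0.0, 0.0]
[-0.015, -0.0279, 0.0105, 4.35, 0.0, 0.0]
[-0.015, -0.027, 0.0126, 4.35, 0.0, 0.0]
[-0.015, -0.026, 0.0146, 4.35, 0.0, 0.0]
[-0.015, -0.0248, 0.0165, 4.35, 0.0, 0.0]
[-0.015, -0.0235, 0.0183, 4.35, 0.0, 0.0]
```

Emit:
play_rows([
  [[-0.032,0,0,0,0,0,-1],[-0.032,0,0,0,0,0,-1],[-0.032,0,0,0,0,0,-1],[-0.015,-0.0286,0.008,4.35,0,0,-1],[-0.015,-0.028,0.0105,4.35,0,0,-1],[-0.015,-0.027,0.0125,4.35,0,0,-1],[-0.015,-0.026,0.0145,4.35,0,0,-1],[-0.015,-0.025,0.0165,4.35,0,0,-1],[-0.015,-0.0235,0.018,4.35,0,0,-1],[0,0,0,0,0,0,-1],[0,0,0,0,0,0,-1]],
])

```text
t: 7.6
eef_pos: [473.8, 163.7, 189.0]
ee_rot: [0.482, 1.516, -0.482]
wrist_force: [-0.1, 0.9, -1.4]
opening: 33.8
```

```bash
python3 - <<'E'
from fit import *
s,p,M=tool();print(p,yawof(M),s["wrist_force"],s["opening"])
w=viewer.grab_frame("wrist");save(w,"w3.png");np.save("w3.npy",w,allow_pickle=True)
t=viewer.grab_frame("top");_,P=board(t);r=cv2.minAreaRect(P.astype(np.float32));print(r)
E
```

```text
[473.77398917 163.7206209  188.98764411] 54.733670057652176 [-0.14473323  0.86248719 -1.44540413] 33.82949738245853
((571.0357055664062, -46.36419677734375), (290.5836486816406, 104.4311294555664), 55.42193603515625)
```

View pics/w3.png

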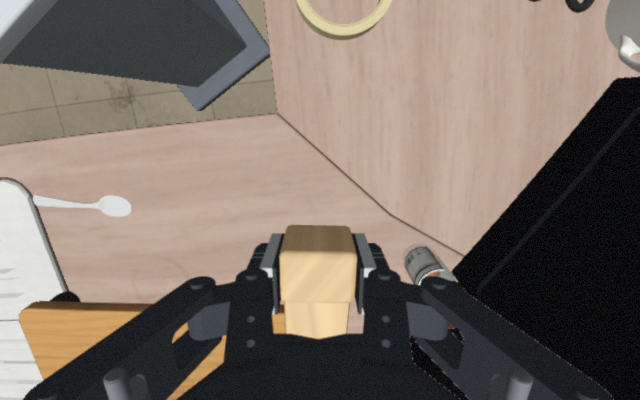

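The wedge is held straight. The board's front edge lies on row ~303 (columns 25–210) and the spice jar is at about (425,250). I'll check the edge against the top-camera fit.

```bash
python3 - <<'E'
from fit import *
w=np.load("w3.npy",allow_pickle=True).item()
C=np.array([606.8,-136.2]);a=np.radians(54.9);y=np.array([np.cos(a),np.sin(a)]);x=np.array([y[1],-y[0]])
f=lambda u,v,z:np.r_[C+u*x+v*y,z]
print(proj(w,[f(-132.5,v,z) for z in(52,32) for v in(-185,-100,0,60)]).round(1).tolist())
for c in (60,100,150): print(c,[w["frame"][r,c].tolist() for r in range(292,320,2)])
tb=lambda P:[((q[:2]-C)@x,(q[:2]-C)@y) for q in P]
print("spice base guess",tb(plane(w,[(425,252),(405,262),(437,255)],0)), plane(w,[(425,255)],0))
print("stud",C-107.5*x+172*y)
print("left edge",tb(plane(w,[(22,325),(40,385)],52)))
save(w,"w3c.png",(380,220,500,360),5)
E
```

```text
[[21.5, 305.6], [86.7, 308.4], [169.6, 310.5], [221.4, 311.3], [35.4, 295.8], [98.2, 298.0], [177.2, 299.7], [226.5, 300.3]]
60 [[218, 218, 216], [31, 32, 29], [27, 29, 28], [28, 28, 26], [28, 24, 22], [76, 55, 38], [82, 60, 32], [87, 62, 39], [102, 74, 43], [184, 142, 84], [201, 157, 96], [201, 155, 94], [209, 165, 102], [209, 163, 101]]
100 [[192, 170, 156], [191, 167, 154], [188, 166, 150], [190, 164, 149], [190, 165, 151], [153, 129, 112], [77, 58, 34], [85, 60, 37], [88, 62, 36], [139, 101, 57], [205, 159, 99], [209, 163, 102], [206, 161, 102], [199, 155, 96]]
150 [[193, 169, 153], [186, 161, 145], [178, 152, 137], [182, 157, 142], [183, 157, 144], [180, 155, 140], [98, 76, 55], [44, 37, 36], [24, 29, 33], [29, 31, 32], [29, 34, 39], [24, 28, 31], [30, 33, 34], [25, 28, 32]]
spice base guess [(np.float64(-178.84486129145878), np.float64(302.9978052488239)), (np.float64(-165.08181453538583), np.float64(278.97902859065033)), (np.float64(-174.4583049627207), np.float64(318.7482999199279))] [[638.39063247 212.49466085   0.        ]]
stud [617.74980873  66.33481599]
left edge [(np.float64(-103.69373887779288), np.float64(-194.66574141580372)), (np.float64(-4.0762424344216015), np.float64(-204.3878712519938))]
```

View pics/w3c.png

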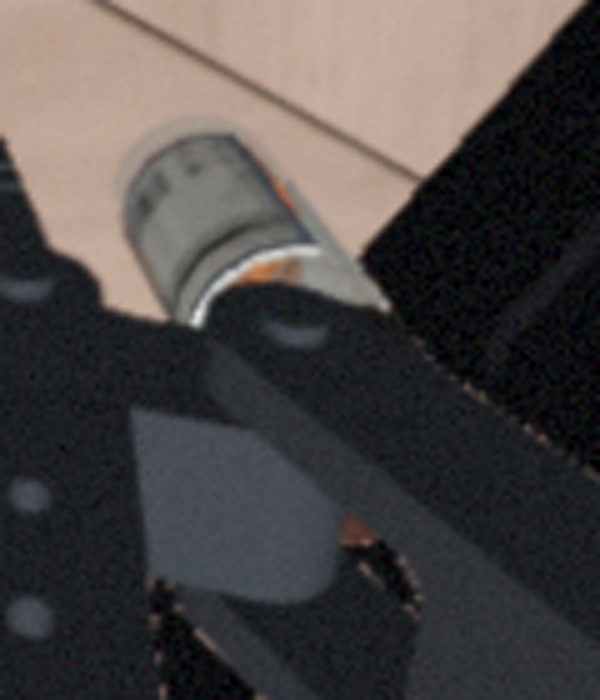

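```bash
python3 - <<'E'
from h import *
s,p,M=tool()
rows(p,M,[(np.array([501.2,148.3,60]),54.9),(np.array([501.2,148.3,6]),54.9)],step=28,rstep=7)
E
```

```text
[0.0257, 0.0004, 0.0066, 0.01, -0.01, -0.0]
[0.0257, 0.0004, 0.0066, 0.01, -0.01, -0.0]
[0.0257, 0.0004, 0.0066, 0.01, -0.01, -0.0]
[0.0257, 0.0004, 0.0066, 0.01, -0.01, -0.0]
[0.0257, 0.0004, 0.0066, 0.01, -0.01, -0.0]
[0.027, 0.0, 0.0, 0.0, 0.0, 0.0]
[0.027, 0.0, 0.0, 0.0, 0.0, 0.0]
```

Emit:
play_rows([
  [[0.0257,0.0004,0.0066,0,0,0,-1],[0.0257,0.0004,0.0066,0,0,0,-1],[0.0257,0.0004,0.0066,0,0,0,-1],[0.0257,0.0004,0.0066,0,0,0,-1],[0.0257,0.0004,0.0066,0,0,0,-1],[0.027,0,0,0,0,0,-1],[0.025,0,0,0,0,0,-1],[0,0,0,0,0,0,-1],[0,0,0,0,0,0,-1]],
])

```text
t: 8.6
eef_pos: [500.6, 148.9, 8.2]
ee_rot: [0.479, 1.519, -0.479]
wrist_force: [-0.5, -0.0, -0.6]
opening: 33.4
```

Emit:
play_rows([
  [[0.002,0,0,0,0,0,-1],[0,0,0,0,0,0,-1]],
])

```text
t: 8.8
eef_pos: [502.1, 147.6, 7.2]
ee_rot: [0.481, 1.516, -0.48]
wrist_force: [-0.6, 0.2, 0.2]
opening: 33.2
```

Emit:
play_rows([
  [[0.001,0,0,0,0,0,-1],[0,0,0,0,0,0,-1]],
])

```text
t: 9.0
eef_pos: [502.0, 147.1, 5.9]
ee_rot: [0.481, 1.516, -0.481]
wrist_force: [0.6, 0.8, -1.7]
opening: 33.4
```

Emit:
play_rows([
  [[0.0015,0,0,0,0,0,-1],[0,0,0,0,0,0,-1]],
])

```text
t: 9.2
eef_pos: [501.7, 147.0, 3.9]
ee_rot: [0.481, 1.517, -0.481]
wrist_force: [-0.1, -0.2, -0.3]
opening: 33.4
```

Emit:
play_rows([
  [[0.0005,0,0,0,0,0,-1],[0,0,0,0,0,0,-1]],
])

```text
t: 9.4
eef_pos: [501.7, 147.2, 3.4]
ee_rot: [0.481, 1.517, -0.481]
wrist_force: [-0.6, 0.4, 0.6]
opening: 33.6
```

```bash
python3 - <<'E'
from h import *
s,p,M=tool();print(p,yawof(M),s["wrist_force"],s["opening"])
a=viewer.grab_frame("top");b=viewer.grab_frame("side")
f1=cv2.resize(a["frame"][140:215,270:370],None,fx=4,fy=4,interpolation=2);f2=cv2.resize(b["frame"][140:230,230:330],None,fx=4,fy=4,interpolation=2)
o=np.zeros((360,800,3),np.uint8);o[:300,:400]=f1;o[:,400:]=f2;cv2.imwrite("pics/c2.png",o[...,::-1])
E
```

```text
[501.70170007 147.17644176   3.42610518] 54.82271308403358 [-0.57118497  0.40708962  0.5511422 ] 33.62258764125553
```

View pics/c2.png

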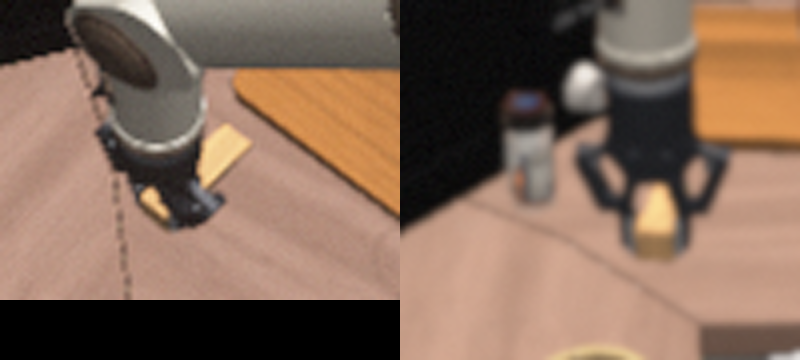

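```bash
cat > chk.py <<'E'
from h import *
C=np.array([606.8,-136.2]);a=np.radians(54.9);y=np.array([np.cos(a),np.sin(a),0]);x=np.array([y[1],-y[0],0])
def chk(n=6):
    F=[];P=[];
    for i in range(n):
        viewer.grab_frame("side");s,p,M=tool();F.append(s["wrist_force"]);P.append(p)
    F=np.mean(F,0);P=np.mean(P,0);d=P-np.r_[C,0]
    print("t",s["t"],"push",round(-F@x,2),"side",round(-F@y,2),"Fz",round(F[2],2),"u",round(d@x,2),"v",round(d@y,2),"z",round(P[2],2),"yaw",round(yawof(M),2),"std",np.std(F))
E
python3 - <<'E'
from chk import *
chk(4)
t=viewer.grab_frame("top")
for q in plane(t,[(333,175.5),(325.5,170.5)],3): d=q-np.r_[C,0];print(d@x,d@y)
E
```

```text
t 9.7 push -0.11 side 0.01 Fz 0.26 u -248.92 v 171.42 z 3.44 yaw 54.82 std 0.13384900586684637
-139.94283237467104 152.39578604320695
-142.11796792722558 187.59636144301436
```

Emit:
play_rows([
  [[0,0.0005,0.005,0,0,0,-1],[0,0,0.005,0,0,0,-1],[0,0,0.005,0,0,0,-1],[0,0,0.005,0,0,0,-1],[0,0,0.005,0,0,0,-1],[0,0,0.003,0,0,0,-1],[0,0,0,0,0,0,-1],[0,0,0,0,0,0,-1]],
])

```text
t: 10.55
eef_pos: [525.2, 131.2, 3.4]
ee_rot: [0.481, 1.516, -0.481]
wrist_force: [0.6, 0.4, 0.2]
opening: 33.5
```

```bash
python3 -c "
from chk import *
chk(3)"
```

```text
t 10.7 push -0.4 side 0.22 Fz -0.06 u -220.81 v 171.88 z 3.45 yaw 54.83 std 0.2510631850125653
```

Emit:
play_rows([
  [[0,0,0.002,0,0,0,-1],[0,0,0.002,0,0,0,-1],[0,0,0,0,0,0,-1]],
])

```text
t: 11.0
eef_pos: [528.2, 129.2, 3.4]
ee_rot: [0.481, 1.517, -0.481]
wrist_force: [0.0, -0.0, 0.9]
opening: 33.9
```

Emit:
play_rows([
  [[0,0,0.002,0,0,0,-1],[0,0,0,0,0,0,-1]],
])

```text
t: 11.2
eef_pos: [530.0, 128.0, 3.4]
ee_rot: [0.481, 1.517, -0.481]
wrist_force: [-0.6, -0.3, 0.5]
opening: 33.4
```

Emit:
play_rows([
  [[0,0,0.002,0,0,0,-1],[0,0,0,0,0,0,-1]],
])

```text
t: 11.4
eef_pos: [531.7, 126.7, 3.4]
ee_rot: [0.481, 1.517, -0.481]
wrist_force: [0.3, 0.3, 0.2]
opening: 33.5
```

Emit:
play_rows([
  [[0,0,0.001,0,0,0,-1],[0,0,0.001,0,0,0,-1],[0,0,0,0,0,0,-1]],
], force=20)

```text
t: 11.7
eef_pos: [533.1, 125.7, 3.4]
ee_rot: [0.481, 1.517, -0.481]
wrist_force: [-1.1, 0.9, 0.8]
opening: 33.2
```

Emit:
play_rows([
  [[0,0,0.001,0,0,0,-1],[0,0,0,0,0,0,-1]],
])

```text
t: 11.9
eef_pos: [533.9, 125.0, 3.4]
ee_rot: [0.481, 1.517, -0.481]
wrist_force: [-0.8, 1.6, 2.2]
opening: 33.2
```

```bash
python3 -c "
from chk import *
chk(5)"
```

```text
t 12.15 push 0.92 side 0.51 Fz 0.91 u -209.86 v 171.9 z 3.43 yaw 54.82 std 0.8048477943108971
```

Emit:
play_rows([
  [[0,0,0.001,0,0,0,-1],[0,0,0,0,0,0,-1],[0,0,0,0,0,0,-1]],
])

```text
t: 12.45
eef_pos: [534.7, 124.6, 3.5]
ee_rot: [0.481, 1.517, -0.481]
wrist_force: [-1.7, 0.1, 0.2]
opening: 33.7
```

```bash
python3 -c "
from chk import *
chk(4)"
```

```text
t 12.65 push 1.17 side -0.09 Fz 0.97 u -208.93 v 171.89 z 3.43 yaw 54.82 std 0.8383143735378298
```

Light drag only so far. I'll go on in small steps.

Emit:
play_rows([
  [[0,0,0.001,0,0,0,-1],[0,0,0.001,0,0,0,-1],[0,0,0,0,0,0,-1],[0,0,0,0,0,0,-1]],
])

```text
t: 13.05
eef_pos: [536.5, 123.4, 3.4]
ee_rot: [0.481, 1.517, -0.481]
wrist_force: [-1.2, 0.7, 1.6]
opening: 33.5
```

```bash
python3 -c "
from chk import *
chk(4)"
```

```text
t 13.25 push 0.74 side -0.13 Fz 1.3 u -206.82 v 171.91 z 3.43 yaw 54.82 std 0.7505768313974015
```

Emit:
play_rows([
  [[0,0,0.001,0,0,0,-1],[0,0,0.001,0,0,0,-1],[0,0,0,0,0,0,-1]],
])

```text
t: 13.55
eef_pos: [538.0, 122.3, 3.4]
ee_rot: [0.481, 1.517, -0.481]
wrist_force: [-0.3, 0.9, 1.4]
opening: 33.5
```

Emit:
play_rows([
  [[0,0,0.001,0,0,0,-1],[0,0,0,0,0,0,-1]],
])

```text
t: 13.75
eef_pos: [538.8, 121.7, 3.4]
ee_rot: [0.481, 1.517, -0.481]
wrist_force: [-0.4, 1.5, 1.5]
opening: 33.4
```

Emit:
play_rows([
  [[0,0,0.001,0,0,0,-1],[0,0,0.001,0,0,0,-1],[0,0,0,0,0,0,-1]],
])

```text
t: 14.05
eef_pos: [540.6, 120.4, 3.4]
ee_rot: [0.481, 1.517, -0.481]
wrist_force: [-1.5, 0.5, 1.6]
opening: 33.1
```

Emit:
play_rows([
  [[0,0,0.001,0,0,0,-1],[0,0,0,0,0,0,-1]],
])

```text
t: 14.25
eef_pos: [541.3, 119.9, 3.4]
ee_rot: [0.481, 1.517, -0.481]
wrist_force: [-1.1, 0.5, 2.6]
opening: 33.6
```

Emit:
play_rows([
  [[0,0,0.001,0,0,0,-1],[0,0,0.001,0,0,0,-1],[0,0,0,0,0,0,-1]],
])

```text
t: 14.55
eef_pos: [543.1, 118.7, 3.4]
ee_rot: [0.481, 1.516, -0.481]
wrist_force: [-1.6, 0.3, 1.7]
opening: 33.6
```

Emit:
play_rows([
  [[0,0,0.001,0,0,0,-1],[0,0,0,0,0,0,-1]],
])

```text
t: 14.75
eef_pos: [543.8, 118.2, 3.4]
ee_rot: [0.481, 1.517, -0.481]
wrist_force: [-0.7, 0.8, 2.9]
opening: 33.5
```

```bash
python3 -c "
from chk import *
chk(4)"
```

```text
t 14.95 push 1.12 side -0.34 Fz 1.61 u -197.8 v 171.89 z 3.44 yaw 54.82 std 0.9768285627451582
```

Emit:
play_rows([
  [[-0.0002,0,0.001,0,0,0,-1],[0,0,0.001,0,0,0,-1],[0,0,0,0,0,0,-1]],
])

```text
t: 15.25
eef_pos: [545.6, 116.6, 3.5]
ee_rot: [0.481, 1.516, -0.482]
wrist_force: [-0.1, 0.4, -0.4]
opening: 33.2
```

Emit:
play_rows([
  [[0,0,0.001,0,0,0,-1],[0,0,0,0,0,0,-1]],
])

```text
t: 15.45
eef_pos: [546.3, 116.2, 3.5]
ee_rot: [0.481, 1.517, -0.481]
wrist_force: [-0.1, -0.8, -0.5]
opening: 33.6
```

Emit:
play_rows([
  [[0,0,0.001,0,0,0,-1],[0,0,0.001,0,0,0,-1],[0,0,0,0,0,0,-1]],
])

```text
t: 15.75
eef_pos: [547.9, 115.2, 3.6]
ee_rot: [0.481, 1.517, -0.481]
wrist_force: [-0.3, 0.4, -1.3]
opening: 33.1
```

Emit:
play_rows([
  [[0,0,0.001,0,0,0,-1],[0,0,0,0,0,0,-1]],
])

```text
t: 15.95
eef_pos: [548.6, 114.8, 3.6]
ee_rot: [0.481, 1.517, -0.481]
wrist_force: [-0.9, -0.3, -2.4]
opening: 33.3
```

```bash
python3 -c "
from chk import *
chk(4)"
```

```text
t 16.15 push -0.17 side 0.02 Fz -1.55 u -191.97 v 171.85 z 3.58 yaw 54.83 std 0.7385962960294078
```

Emit:
play_rows([
  [[0,0,0.001,0,0,0,-1],[0,0,0.001,0,0,0,-1],[0,0,0,0,0,0,-1]],
])

```text
t: 16.45
eef_pos: [550.0, 113.7, 3.4]
ee_rot: [0.481, 1.517, -0.481]
wrist_force: [-1.1, -0.2, -1.9]
opening: 33.5
```

Emit:
play_rows([
  [[0,0,0.001,0,0,0,-1],[0,0,0,0,0,0,-1]],
])

```text
t: 16.65
eef_pos: [550.8, 113.1, 3.4]
ee_rot: [0.481, 1.517, -0.481]
wrist_force: [-1.6, 0.7, -2.5]
opening: 33.4
```

Emit:
play_rows([
  [[0,0,0.001,0,0,0,-1],[0,0,0,0,0,0,-1],[0,0,0,0,0,0,-1]],
])

```text
t: 16.95
eef_pos: [551.4, 112.7, 3.4]
ee_rot: [0.481, 1.517, -0.481]
wrist_force: [-0.1, 0.9, -3.1]
opening: 33.5
```

```bash
python3 -c "
from chk import *
chk(4)"
```

```text
t 17.15 push 2.54 side -0.05 Fz -3.09 u -188.37 v 171.77 z 3.45 yaw 54.84 std 1.9682739857623701
```

Emit:
play_rows([
  [[0.0003,0,0.0005,0,0,0,-1],[0,0,0,0,0,0,-1],[0,0,0,0,0,0,-1]],
])

```text
t: 17.45
eef_pos: [551.5, 112.6, 3.4]
ee_rot: [0.48, 1.518, -0.481]
wrist_force: [-5.0, 1.5, 0.4]
opening: 33.6
```

```bash
python3 -c "
from chk import *
chk(4)"
```

```text
t 17.65 push 4.99 side 1.29 Fz 0.92 u -188.26 v 171.78 z 3.42 yaw 54.85 std 2.9402418178014846
```

Emit:
play_rows([
  [[0,0,0.0008,0,0,0,-1],[0,0,0,0,0,0,-1],[0,0,0,0,0,0,-1]],
])

```text
t: 17.95
eef_pos: [551.8, 112.5, 3.4]
ee_rot: [0.48, 1.518, -0.48]
wrist_force: [-6.4, 2.9, 1.5]
opening: 33.1
```

```bash
python3 -c "
from chk import *
chk(5)"
```

```text
t 18.2 push 5.65 side 1.29 Fz 1.38 u -187.97 v 171.87 z 3.42 yaw 54.86 std 3.3871425020268138
```

Emit:
play_rows([
  [[0,0,0.001,0,0,0,-1],[0,0,0,0,0,0,-1],[0,0,0,0,0,0,-1]],
])

```text
t: 18.5
eef_pos: [552.0, 112.5, 3.4]
ee_rot: [0.48, 1.519, -0.48]
wrist_force: [-7.8, 3.5, 2.3]
opening: 33.0
```

```bash
python3 -c "
from chk import *
chk(5)"
```

```text
t 18.75 push 7.72 side 1.7 Fz 2.28 u -187.76 v 171.91 z 3.41 yaw 54.89 std 4.704177285555954
```

Emit:
play_rows([
  [[0,0,0.001,0,0,0,-1],[0,0,0,0,0,0,-1],[0,0,0,0,0,0,-1]],
])

```text
t: 19.05
eef_pos: [552.2, 112.4, 3.4]
ee_rot: [0.48, 1.52, -0.48]
wrist_force: [-8.7, 4.3, 2.7]
opening: 33.4
```

```bash
python3 -c "
from chk import *
chk(5)"
```

```text
t 19.3 push 9.43 side 2.32 Fz 3.61 u -187.61 v 171.96 z 3.41 yaw 54.91 std 5.94507409428676
```

Emit:
play_rows([
  [[0,0,0.0012,0,0,0,-1],[0,0,0,0,0,0,-1],[0,0,0,0,0,0,-1]],
])

```text
t: 19.6
eef_pos: [552.4, 112.3, 3.4]
ee_rot: [0.48, 1.522, -0.479]
wrist_force: [-11.2, 5.4, 4.0]
opening: 33.5
```

```bash
python3 -c "
from chk import *
chk(5)"
```

```text
t 19.85 push 12.07 side 2.35 Fz 4.9 u -187.41 v 172.01 z 3.41 yaw 54.95 std 7.630277351546897
```

12.1 N reached. Before opening I'll unload the arm's spring-back so the release doesn't nudge the wedge.

Emit:
play_rows([
  [[0,0,-0.001,0,0,0,-1],[0,0,-0.001,0,0,0,-1],[0,0,-0.001,0,0,0,-1],[0,0,-0.0005,0,0,0,-1],[0,0,0,0,0,0,-1],[0,0,0,0,0,0,-1]],
])

```text
t: 20.45
eef_pos: [552.4, 112.3, 3.4]
ee_rot: [0.481, 1.517, -0.48]
wrist_force: [-4.4, 1.7, 0.2]
opening: 33.5
```

```bash
python3 -c "
from chk import *
chk(5)"
```

```text
t 20.7 push 5.21 side 0.79 Fz 0.52 u -187.38 v 172.03 z 3.42 yaw 54.85 std 2.9953094279762595
```

Emit:
play_rows([
  [[0,0,-0.001,0,0,0,-1],[0,0,-0.001,0,0,0,-1],[0,0,-0.0003,0,0,0,-1],[0,0,0,0,0,0,-1],[0,0,0,0,0,0,-1]],
])

```text
t: 21.2
eef_pos: [552.1, 112.5, 3.4]
ee_rot: [0.482, 1.515, -0.481]
wrist_force: [2.5, -0.5, -4.8]
opening: 33.3
```

```bash
python3 -c "
from chk import *
chk(5)"
```

```text
t 21.45 push -2.02 side -0.57 Fz -2.91 u -188.43 v 171.8 z 3.42 yaw 54.8 std 1.998431920020916
```

I backed off too far: the arm pulled about 2 N and drew the wedge back 1 mm. I'll push again to 12 N and stop unloading at a small positive push.

Emit:
play_rows([
  [[0,0,0.001,0,0,0,-1],[0,0,0.001,0,0,0,-1],[0,0,0.001,0,0,0,-1],[0,0,0.001,0,0,0,-1],[0,0,0,0,0,0,-1],[0,0,0,0,0,0,-1]],
])

```text
t: 22.05
eef_pos: [551.7, 112.7, 3.4]
ee_rot: [0.48, 1.52, -0.479]
wrist_force: [-6.6, 2.8, 4.5]
opening: 33.2
```

```bash
python3 -c "
from chk import *
chk(5)"
```

```text
t 22.3 push 6.97 side 1.72 Fz 4.54 u -188.21 v 172.03 z 3.42 yaw 54.93 std 4.904802252530198
```

Emit:
play_rows([
  [[-0.0003,0,0.001,0,0,0,-1],[0,0,0.0005,0,0,0,-1],[0,0,0,0,0,0,-1],[0,0,0,0,0,0,-1]],
])

```text
t: 22.7
eef_pos: [552.2, 112.6, 3.4]
ee_rot: [0.48, 1.522, -0.479]
wrist_force: [-8.3, 4.1, 3.5]
opening: 33.6
```

```bash
python3 -c "
from chk import *
chk(5)"
```

```text
t 22.95 push 8.25 side 1.51 Fz 3.19 u -187.71 v 172.09 z 3.42 yaw 54.97 std 5.173507352088458
```

Emit:
play_rows([
  [[0,0,0.001,0,0,0,-1],[0,0,0.0008,0,0,0,-1],[0,0,0,0,0,0,-1],[0,0,0,0,0,0,-1]],
])

```text
t: 23.35
eef_pos: [552.3, 112.5, 3.4]
ee_rot: [0.479, 1.524, -0.478]
wrist_force: [-11.5, 4.9, 6.4]
opening: 33.5
```

```bash
python3 -c "
from chk import *
chk(6)"
```

```text
t 23.65 push 12.2 side 2.33 Fz 6.2 u -187.54 v 172.09 z 3.4 yaw 55.02 std 8.017754902356339
```

Emit:
play_rows([
  [[-0.0004,0,0,0,0,0,-1],[0,0,0,0,0,0,-1],[0,0,0,0,0,0,-1]],
])

```text
t: 23.95
eef_pos: [552.4, 112.4, 3.4]
ee_rot: [0.479, 1.524, -0.478]
wrist_force: [-10.4, 5.7, 1.9]
opening: 33.5
```

```bash
python3 -c "
from chk import *
chk(6)"
```

```text
t 24.25 push 11.25 side 1.33 Fz 2.46 u -187.46 v 172.1 z 3.46 yaw 55.02 std 6.656602270404182
```

Emit:
play_rows([
  [[-0.0001,0,0.0004,0,0,0,-1],[0,0,0,0,0,0,-1],[0,0,0,0,0,0,-1]],
])

```text
t: 24.55
eef_pos: [552.5, 112.3, 3.5]
ee_rot: [0.479, 1.524, -0.478]
wrist_force: [-9.9, 6.2, 2.5]
opening: 33.4
```

```bash
python3 -c "
from chk import *
chk(6)"
```

```text
t 24.85 push 11.63 side 1.6 Fz 2.32 u -187.41 v 172.1 z 3.49 yaw 55.04 std 6.8492448681983165
```

Emit:
play_rows([
  [[0.0001,0,-0.001,0,0,0,-1],[0.0001,0,-0.001,0,0,0,-1],[0,0,-0.001,0,0,0,-1],[0,0,-0.0007,0,0,0,-1],[0,0,0,0,0,0,-1],[0,0,0,0,0,0,-1]],
])

```text
t: 25.45
eef_pos: [552.5, 112.4, 3.5]
ee_rot: [0.48, 1.52, -0.479]
wrist_force: [-4.5, 3.7, -1.3]
opening: 33.4
```

```bash
python3 -c "
from chk import *
chk(5)"
```

```text
t 25.7 push 6.75 side -0.76 Fz -2.04 u -187.37 v 172.18 z 3.52 yaw 54.92 std 4.001368585433287
```

Emit:
play_rows([
  [[0.0003,0,-0.0008,0,0,0,-1],[0,0,-0.0007,0,0,0,-1],[0,0,0,0,0,0,-1],[0,0,0,0,0,0,-1]],
])

```text
t: 26.1
eef_pos: [552.5, 112.4, 3.5]
ee_rot: [0.481, 1.517, -0.48]
wrist_force: [-2.2, 3.7, -3.6]
opening: 33.7
```

```bash
python3 -c "
from chk import *
chk(5)"
```

```text
t 26.35 push 4.87 side -1.86 Fz -3.67 u -187.37 v 172.21 z 3.5 yaw 54.85 std 3.6015841163796463
```

Emit:
play_rows([
  [[0.0004,0,-0.0008,0,0,0,-1],[0,0,0,0,0,0,-1],[0,0,0,0,0,0,-1]],
])

```text
t: 26.65
eef_pos: [552.5, 112.4, 3.4]
ee_rot: [0.481, 1.516, -0.48]
wrist_force: [-1.9, 3.6, -1.0]
opening: 33.7
```

```bash
python3 -c "
from chk import *
chk(5)"
```

```text
t 26.9 push 3.76 side -1.86 Fz -0.76 u -187.38 v 172.21 z 3.42 yaw 54.83 std 2.442319693073957
```

The wedge is still at full depth with only a small residual push, so I'll open and then rise.

Emit:
play_rows([
  [[0,0,0,0,0,0,1],[0,0,0,0,0,0,1],[0,0,0,0,0,0,1],[0,0,0,0,0,0,1],[0,0,0,0,0,0,1],[0,0,0,0,0,0,1],[0,0,0,0,0,0,1],[0,0,0,0,0,0,1]],
])

```text
t: 27.7
eef_pos: [552.2, 112.3, 3.2]
ee_rot: [0.481, 1.517, -0.481]
wrist_force: [-0.2, -0.7, 0.7]
opening: 85.2
```

```bash
python3 -c "
from chk import *
chk(3)
w=viewer.grab_frame('wrist');save(w,'w4.png')"
```

```text
t 27.85 push 0.04 side 0.25 Fz -0.02 u -187.62 v 171.86 z 3.19 yaw 54.83 std 0.07648951181149699
```

View pics/w4.png

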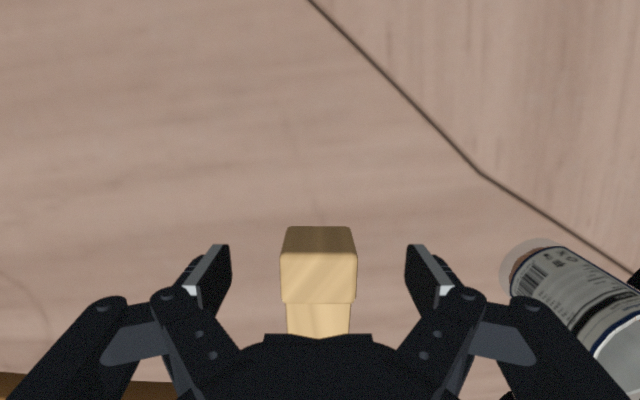

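The wedge stands free and straight between the open pads, with its heel at (318,265). I'll retreat straight up.

Emit:
play_rows([
  [[-0.01,0,0,0,0,0,1],[-0.02,0,0,0,0,0,1],[-0.03,0,0,0,0,0,1],[-0.03,0,-0.01,0,0,0,1],[-0.03,0,-0.02,0,0,0,1],[-0.03,0,-0.03,0,0,0,1],[-0.03,0,-0.03,0,0,0,1],[-0.03,0,-0.03,0,0,0,1],[0,0,0,0,0,0,1],[0,0,0,0,0,0,1]],
])

```text
t: 28.9
eef_pos: [454.5, 181.7, 215.0]
ee_rot: [0.479, 1.513, -0.479]
wrist_force: [-0.5, -0.4, -1.0]
opening: 85.3
```

```bash
python3 - <<'E'
from fit import *
s,p,M=tool();print(p,s["t"])
w=viewer.grab_frame("wrist");save(w,"w5.png")
t=viewer.grab_frame("top");_,P=board(t);print(cv2.minAreaRect(P.astype(np.float32)))
C=np.array([606.8,-136.2]);a=np.radians(54.9);y=np.array([np.cos(a),np.sin(a)]);x=np.array([y[1],-y[0]])
f=lambda u,v,z:np.r_[C+u*x+v*y,z]
print(proj(w,[f(-187.4-13,172,34),f(-187.4+13,172,34),f(-132.5,-100,52),f(-132.5,100,52),f(-132.5,180,52)]).round(1).tolist())
E
```

```text
[454.4606807  181.74738985 214.99816921] 28.9
((563.9510498046875, -24.414718627929688), (262.5450439453125, 70.1178207397461), 55.94917297363281)
[[316.7, 258.7], [316.7, 277.2], [102.8, 311.4], [258.6, 314.5], [323.2, 314.7]]
```

View pics/w5.png

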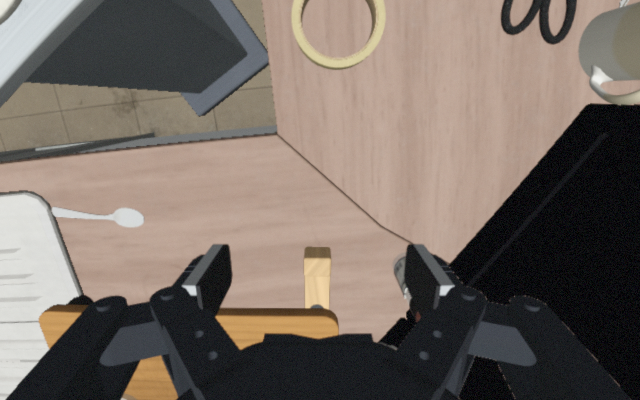

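The wedge heel is at (317,268), where predicted. The board's front edge (row ~316) and end corner (338,318) also match the earlier fit, so the board has not shifted. I'll hand in.

```bash
python3 -c "
from h import *
print(order.close_job())"
```

```text
the job is handed in; nothing more can be done
None
```

The wooden wedge is under the stud, pushed in straight from the board's front edge until it jammed at about 12 N, then let go. I handed the job in at about 29 s on the robot's clock; no verdict was given.

- **Pushing:** The first push reached 12.1 N. While unloading the arm I backed off too far and drew the wedge back about 1 mm, so I pushed again. That push peaked at 12.2 N and ended at 11.6 N, back at the same depth to within the noise. The measured push never went above that.
- **Release:** I unloaded the arm to about 4 N with the wedge at full depth, opened the gripper and rose clear. The arm stopped touching the wedge before hand-in.
- **Last checks:** In the final wrist picture the heel sits where predicted. The board's front edge and stud-end corner match the first fit within about 2 mm.
- **Not confirmed:** The last top-camera check of the board failed because the arm covered it, so only the wrist picture shows the board has not moved. The final picture does not show the jar or the tin, and the spice jar is partly hidden. The arm recorded no bump against them. Nothing measured the force on the stud itself, or how tightly the wedge is held now it is released.

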